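Reload the box stapler's magazine

TASK

Load the long copper staple strip into the box stapler's magazine: push its end back against the red spring follower, lower it flat into the channel and let go, so that the follower holds it against the nose. Then slide the cover rail fully home over it. Leave the short grey strip where it lies.

Things in the scene. Friction and masses are not known exactly. Their poses are not given: they have to be found in the camera images.
- copper_strip: Full strip of copper-coloured box staples, an upside-down U in section, lying legs down: 100 mm long (its y axis), 35 mm wide (x), 20 mm tall (z), about 0.12 kg. Origin at the centre of its underside. It may be loaded either end first.
- grey_strip: Short leftover strip of grey steel staples, 60 mm long (its y axis), 35 mm wide, 20 mm tall; origin at the centre of its underside. Not wanted; lies beside the copper strip, the two in either order.
- magazine: Fixed green staple magazine, x 100, y -200 to +135 mm. Origin on the counter under a loaded strip's centre; y runs along the channel, nose to follower. Channel floor 30 mm above the counter, 43 mm wide. Nose stop: face at y -50 mm, 14 mm above floor. Flared side walls, up to 20 mm above floor, only at y -50 to -25 and +45 to +120 mm; between them, room for fingers. Loaded strip: centre x 0, y 0.
- follower (a joint): Travel in m of the red spring follower along the magazine's +y, 0 to 0.06: a plate 38 mm wide across the channel, its top 62 mm above the channel floor. Its face is at y = +25 mm plus this, so at rest (0) only 75 mm is free to the nose: the strip must push it back above the open rail, then go down. Force 2.4 N at rest plus 80 N/m; it springs forward again.
- rail (a joint): Travel in m of the aluminium cover rail along the magazine's +y: 0 open, 0.09 fully home (hard stop); starts at 0 to 0.02. A 54 mm wide plate in tracks before the nose, front edge at y = -75 mm plus this, underside 23 mm and top (tracks too) 27 mm above the channel floor: it passes over a strip lying flat; anything carried over it must clear its top. Slides with 3 N, stays where left.
- rail_tab (a point): Centre of the black upright tab on the cover rail, 74 mm above the counter: 30 mm wide (magazine x), 14 mm thick (y), standing from 57 mm (rail's top) to 91 mm above the counter. Moves with the rail; at x 0, y = -165 mm plus the rail's travel. Push or pinch it to slide the rail.

How it is judged (in metres and radians):
On the way:
1. the copper strip lies flat in the channel between nose and follower while the rail is still open (at most 35 mm of its travel) (x of copper_strip in the frame of magazine between -0.008 and 0.008 m and y of copper_strip in the frame of magazine between -0.01 and 0.01 m and z of copper_strip in the frame of magazine between 0.024 and 0.036 m and angle between the y axis of copper_strip and the y axis of magazine, either way round below 0.17 rad and angle between copper_strip's own z axis and vertical below 0.17 rad and value of joint rail below 0.035 m), for 0.2 s.
At the end, for the whole second after the job is handed in: The copper strip lies at rest in the channel: its centre within 8 mm across and 10 mm along of the loaded place, its underside within 6 mm of the floor's height, aligned with the channel and level within 10 degrees; the cover rail is within 10 mm of fully home (x of copper_strip in the frame of magazine between -0.008 and 0.008 m and y of copper_strip in the frame of magazine between -0.01 and 0.01 m and z of copper_strip in the frame of magazine between 0.024 and 0.036 m and angle between the y axis of copper_strip and the y axis of magazine, either way round below 0.17 rad and angle between copper_strip's own z axis and vertical below 0.17 rad and value of joint rail above 0.08 m and linear speed of copper_strip below 0.02 m/s); the robot touches nothing.
It fails at once if the grey strip is moved by more than 30 mm (distance of grey_strip from where it was at the start of the episode above 0.03 m).
It also fails if it takes over 53 s, if anything falls off the work surface, if the arm or the gripper's body presses on something with over 40 N, if the wrist force passes 120 N, or if a joint passes its speed limit or range.

ROBOT

A 6-joint arm with a two-finger parallel gripper is mounted at the origin on the work surface. World frame = base frame: x ahead of the robot, y to its left, z up, the work surface at z = 0. Lengths are in mm, angles in rad, forces in N, time in s.
With the tool pointing down it reaches from about 425 to 950 mm from the base axis. Payload 14.7 kg.
Tool frame: the origin (TCP) lies between the finger pads; the fingertips stand 17 mm ahead of it and the grasp point (between the pads) lies 2 mm behind it (ctrl.tcp_to_tips is the distance from the TCP to the fingertips, in mm); z points along the fingers, y is the line along which they close (so a half turn about z gives the same grasp; the last joint's range is limited). The gripper opens to 85 mm and grips with 20 to 120 N. Pads are 22 mm wide; open, the fingers measure 114 mm over their backs; the gripper's body (76 mm by 85 mm) begins 54 mm behind the grasp point. The pads swing forward as they close: fully open they stand 13 mm farther back than shut.
Start: joints at [-0.047, 0.48, 1.596, -0, 1.065, -0.047], TCP at [649.994, 0.021, 248.297] pointing down, gripper open.
Joint ranges: [-2.75, 2.75], [-0.82, 2.05], [0.23, 2.67], [-1.56, 4.7], [0.09, 2.69], [-2.92, 2.92]. Speed limits (rad/s): [1.89, 1.89, 2.39, 3.01, 3.01, 3.01].

INTERFACE

Orientations are given as a rotation vector (axis times angle).
In Python, from workcell import monitor, cams, workorder, ctrl gives the robot as it stands.
- The arm moves only by the tool move_arm, never from a script. Its argument "commands" is a list of rows, each an object with "slide": the shift along the world's x, y, z in mm, a list of three; "twist": the turn about the world's z in rad; "grip": the closure, from -1 (fully open) to 1 (shut). In form: [{"slide": [x, y, z], "twist": twist, "grip": grip}, ...]. A call has 1 to 8 rows; each row shifts and turns the commanded pose from where the row before left it; what a row does not reach is not made up. A row lasts 1/10 s, in which the tool goes at most 50 mm and 8.59 degrees, less where a joint would pass 70% of its speed; a pose out of reach is approached as far as the arm can. A call is refused whole if a number of a shift passes 50 or a number of a turn 0.15, either way. A call with a gripper value outside its range is refused whole. The fingers move at their own pace and stop on an object; the grip force is fixed at half the most. Time passes only in rows, so rows that do not move let the fingers close. It gives the time, the measured TCP pose, the force, the opening and the grip force at its end, in the units of the state.
- monitor.get_state(): the state, without advancing time (a new reading comes with each control period).
- cams.grab_frame(name): name is "scene" or "side" or "wrist"; returns (picture, depth): 384x512x3 uint8, red, green, blue; 384x512 float32, mm along the optical axis (not along the pixel's ray), 0 where there is no reading.
- cams.calibration(name): a dict with "fovy" (degrees; the focal length in pixels is half the picture's height over the tangent of half this angle, whatever the lens; pixels are square), "cx", "cy" (the principal point, pixels), "origin" and "attitude" of the camera in the world; the wrist camera has in their place "mount" (4x4, takes a point from camera to tool coordinates, whose origin is the TCP and whose axes are the flange's). Camera axes: x right, y down, z forward; pixel columns grow to the right and rows downward; lengths in mm; the calibration is good to about 2 mm. A picture is of the moment at which its call begins: read the wrist's pose just before it. calibration takes no time and is no camera call.
- workorder.sign_off(): hands the job in; it is judged then, once.
The state is a dict: "t": time; "joint_positions": joint angles; "qvel": joint speeds; "tau": joint torques, N m; "ee_pos": TCP position; "eef_rot": TCP orientation; "wrist_force": force on the tool from outside, world axes, zero at the start; "moment": the same for the moment, N m; "opening": finger opening in mm; "finger_force": force on a finger pad.
Only numpy, scipy, OpenCV 4.12 (cv2) and the standard library are available. Lean on these libraries where they do the work, as an engineer would, in place of code of your own. Each camera call takes 0.05 s, during which the arm holds its last target. There are 200 camera calls.

## Working session

There is one attempt and no reset: what is moved stays moved. The work goes in short steps, Python scripts to look and compute and a tool call to move; the robot and the scene stay as the last step left them, time stands still between calls to the robot, and variables do not carry over. Pictures are saved under pics/ and viewed, at most 10 in all, crops included, and the job is handed in when it is done.

Besides the shell and the picture viewer there is one more tool, called after "Emit:" as name(argument=value, ...), one argument or row to a line, values as JSON. move_arm: Moves the arm, as the interface text tells. Its arguments: {"type":"object","properties":{"commands":{"type":"array"}},"required":["commands"]}

```bash
mkdir -p pics; cat > h.py <<'E'
import numpy as np,cv2
from workcell import monitor,cams,workorder,ctrl
from scipy.spatial.transform import Rotation as R
def cam(n):
    c=cams.calibration(n); f=192/np.tan(np.radians(c['fovy'])/2)
    if 'mount' in c:
        s=monitor.get_state(); T=np.eye(4); T[:3,:3]=R.from_rotvec(s['eef_rot']).as_matrix(); T[:3,3]=s['ee_pos']
        M=T@np.array(c['mount']); return f,c['cx'],c['cy'],M[:3,3],M[:3,:3]
    A=np.array(c['attitude'],float)
    A=R.from_rotvec(A).as_matrix() if A.size==3 else A
    return f,c['cx'],c['cy'],np.array(c['origin'],float),A
def points(n):
    K=cam(n); im,d=cams.grab_frame(n); f,cx,cy,o,A=K
    v,u=np.mgrid[:384,:512]
    P=np.stack([(u-cx)/f*d,(v-cy)/f*d,d],-1)@A.T+o
    P[d==0]=np.nan
    return im,d,P
def save(name,im): cv2.imwrite('pics/'+name,im[...,::-1])
E
python3 - <<'E'
from h import *
for n in ("scene","side","wrist"):
    im,d,P=points(n); save(n+'0.png',im); np.savez(n+'0.npz',im=im,P=P)
    print(n,cams.calibration(n), (d==0).mean())
print(monitor.get_state())
a=cv2.imread('pics/scene0.png');b=cv2.imread('pics/side0.png')
cv2.imwrite('pics/two.png',cv2.resize(np.vstack([a,b]),(400,600)) if 0 else np.hstack([cv2.resize(a,(400,300)),cv2.resize(b,(400,300))]))
E
```

```text
scene {'fovy': 48.33711862203451, 'cx': 257.95816307385894, 'cy': 191.9293579898408, 'origin': array([1044.9398407 ,  287.23389388,  699.55170532]), 'attitude': array([-1.31304545, -2.2535999 ,  0.93462982])} 0.0038401285807291665
side {'fovy': 56.186138277130354, 'cx': 252.05057038837973, 'cy': 195.7922085801948, 'origin': array([225.77406396, 421.76216656, 451.26139932]), 'attitude': array([-0.78681584,  2.42799433, -1.28357109])} 0.00384521484375
wrist {'fovy': 65.0087606587062, 'cx': 252.32354337169573, 'cy': 192.31603730843202, 'mount': array([[ 6.38984420e-04, -9.47197604e-01, -3.20649795e-01,
         8.22068343e+01],
       [ 9.99999674e-01,  4.47074688e-04,  6.72123113e-04,
        -5.08505041e-01],
       [-4.93278995e-04, -3.20650120e-01,  9.47197581e-01,
        -1.25316435e+02],
       [ 0.00000000e+00,  0.00000000e+00,  0.00000000e+00,
         1.00000000e+00]])} 0.004114786783854167
{'t': 0.15, 'joint_positions': array([-4.66145872e-02,  4.80645212e-01,  1.59671808e+00, -2.77387093e-06,
        1.06511773e+00, -4.65936949e-02]), 'qvel': array([ 0.00189059, -0.00110112, -0.00137635, -0.00077006, -0.00037773,
        0.00143672]), 'tau': array([-4.27572886e-04, -9.51149726e+01, -4.30458927e+01, -2.65440685e-04,
        8.19593843e-03, -1.37463962e-04]), 'ee_pos': array([6.49706704e+02, 2.43227843e-02, 2.47851567e+02]), 'eef_rot': array([-2.22099984e+00, -2.22095642e+00,  9.42305144e-04]), 'wrist_force': array([-0.31244966, -0.37385809, -0.43326572]), 'moment': array([ 0.03009441, -0.06305533,  0.01902241]), 'finger_force': 0.0, 'opening': 85.58200744904592}
```

View pics/scene0.png

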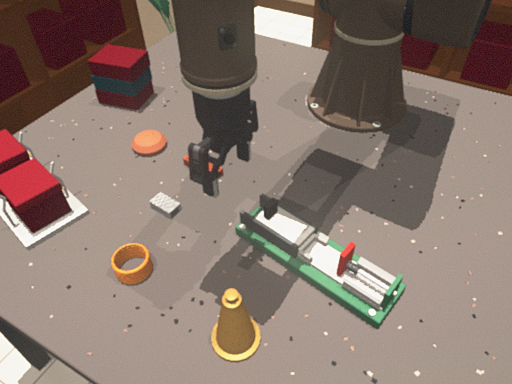

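View pics/side0.png

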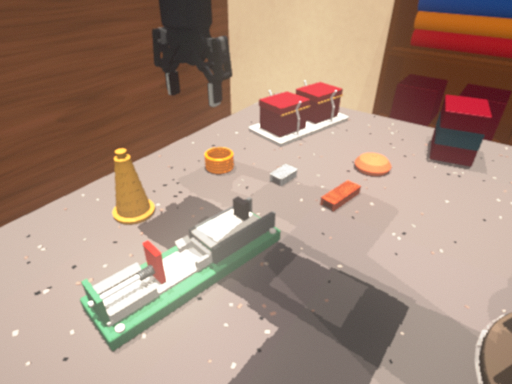

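The scene view shows the copper strip behind the gripper at about (203,165), the grey strip at (165,205), the black tab at (269,207) and the red follower at (346,260). In the side view the copper strip is at (340,195), the grey at (284,173), the follower at (154,262) and the tab at (242,207). Next I'll measure each of them with colour masks and depth.

```bash
cat > m.py <<'E'
from h import *
def near(P,m,box): 
    (u0,v0,u1,v1)=box; k=np.zeros(m.shape,bool); k[v0:v1,u0:u1]=1; return P[m&k&np.isfinite(P[...,2])]
B={'side':dict(copper=(315,175,368,212),grey=(265,160,302,187),red=(138,235,170,290),tab=(228,190,256,222),green=(80,215,290,330)),
'scene':dict(copper=(180,148,228,180),grey=(145,190,185,220),red=(330,240,362,280),tab=(256,190,284,222),green=(225,195,410,325))}
for n in B:
    z=np.load(n+'0.npz'); im,P=z['im'],z['P']; hsv=cv2.cvtColor(im,cv2.COLOR_RGB2HSV); h,s,v=[hsv[...,i].astype(int) for i in range(3)]
    M=dict(copper=((h<15)|(h>172))&(s>130),grey=P[...,2]>12,red=((h<12)|(h>170))&(s>150),tab=(v<70),green=(h>50)&(h<90)&(s>90))
    for k in B[n]:
        q=near(P,M[k],B[n][k])
        if k=='copper': q=q[(q[:,2]>15)&(q[:,2]<28)]
        if k=='grey': q=q[(q[:,2]>15)&(q[:,2]<28)]
        if k=='tab': q=q[(q[:,2]>60)&(q[:,2]<100)]
        if k=='red': q=q[q[:,2]>45]
        if k=='green': q=q[(q[:,2]>2)&(q[:,2]<60)]
        if len(q)<5: print(n,k,len(q)); continue
        c,(w,l),a=cv2.minAreaRect(q[:,:2].astype(np.float32))
        print(n,k,len(q),'rect',np.round(c,1),round(w,1),round(l,1),round(a,1),'med',np.round(np.median(q,0),1),'z5,95',np.round(np.percentile(q[:,2],[2,50,98]),1))
E
python3 m.py
```

```text
side copper 457 rect [ 446.8 -217.4] 96.6 35.6 79.4 med [ 446.1 -212.6   20.7] z5,95 [16.3 20.7 22.3]
side grey 246 rect [ 593.  -219.3] 62.2 37.6 83.7 med [ 590.6 -215.1   20.9] z5,95 [15.4 20.9 22.4]
side red 111 rect [571.1 191.3] 7.2 34.6 77.9 med [570.5 192.   92.4] z5,95 [86.7 92.4 94. ]
side tab 0
side green 12 rect [606.8 288.1] 6.8 48.5 71.8 med [619.  285.9  24.4] z5,95 [22.4 24.4 26.2]
scene copper 60 rect [ 449.9 -219.3] 100.4 24.8 87.9 med [ 449.9 -201.1   20.1] z5,95 [15.6 20.1 22.4]
scene grey 364 rect [ 595.2 -219.8] 61.6 37.5 84.4 med [ 596.5 -218.3   20.1] z5,95 [15.7 20.1 22.9]
scene red 127 rect [575.5 188.8] 8.5 38.2 79.2 med [577.9 189.3  90.9] z5,95 [48.6 90.9 93.5]
scene tab 115 rect [544.2  17.3] 11.7 28.9 75.8 med [550.3  20.   76.4] z5,95 [61.2 76.4 90.9]
scene green 215 rect [583.5 225. ] 133.7 96.8 79.6 med [620.  281.2  23.2] z5,95 [10.6 23.2 40.7]
```

```bash
python3 - <<'E'
from h import *
for n,box in (('side',(75,190,295,330)),('scene',(225,185,410,325)),('wrist',(0,0,512,384))):
    z=np.load(n+'0.npz'); im,P=z['im'],z['P']; hsv=cv2.cvtColor(im,cv2.COLOR_RGB2HSV)
    k=np.zeros((384,512),np.uint8); k[box[1]:box[3],box[0]:box[2]]=1
    m=(k>0)&(P[...,2]>6)&(P[...,2]<40)&(P[...,1]>-60)&(P[...,1]<340)&(P[...,0]>440)&(P[...,0]<700)
    m=m&(((hsv[...,0]>45)&(hsv[...,0]<95)&(hsv[...,1]>60))|True)
    nn,l,st,_=cv2.connectedComponentsWithStats(m.astype(np.uint8)); i=1+st[1:,4].argmax()
    q=P[l==i]; print(n,len(q),cv2.minAreaRect(q[:,:2].astype(np.float32)))
E
```

```text
side 6521 ((560.0038452148438, 128.82322692871094), (333.7466125488281, 101.66554260253906), 79.28337097167969)
scene 4771 ((564.9869384765625, 126.17039489746094), (335.0382995605469, 102.26937103271484), 79.80885314941406)
wrist 7989 ((551.7141723632812, 71.2181396484375), (220.4470977783203, 99.73532104492188), 79.45376586914062)
```

View pics/wrist0.png

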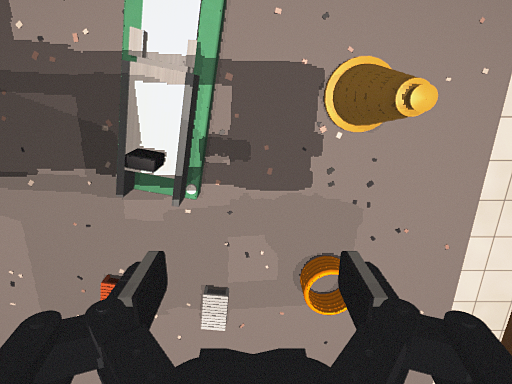

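Emit:
move_arm(
  commands=[
    {"slide": [-25, -27, -9], "twist": -0.03, "grip": -1},
    {"slide": [-25, -27, -9], "twist": -0.03, "grip": -1},
    {"slide": [-25, -27, -9], "twist": -0.03, "grip": -1},
    {"slide": [-25, -27, -9], "twist": -0.03, "grip": -1},
    {"slide": [-25, -27, -9], "twist": -0.03, "grip": -1},
    {"slide": [-25, -27, -9], "twist": -0.03, "grip": -1},
    {"slide": [-26, -28, -9], "twist": 0, "grip": -1},
    {"slide": [-26, -28, -9], "twist": 0, "grip": -1},
  ],
)

```text
t: 0.95
ee_pos: [446.8, -218.8, 176.0]
eef_rot: [2.412, 2.013, -0.0]
wrist_force: [0.6, -0.4, -0.5]
opening: 85.3
finger_force: 0.0
```

Emit:
move_arm(
  commands=[
    {"slide": [0, 0, 0], "twist": 0, "grip": -1},
    {"slide": [0, 0, 0], "twist": 0, "grip": -1},
    {"slide": [0, 0, 0], "twist": 0, "grip": -1},
  ],
)

```text
t: 1.25
ee_pos: [448.6, -217.7, 176.5]
eef_rot: [2.412, 2.013, 0.001]
wrist_force: [0.5, -0.0, -0.3]
opening: 85.4
finger_force: 0.0
```

```bash
python3 - <<'E'
from h import *
im,d,P=points('wrist'); save('w1.png',im); np.savez('w1.npz',im=im,P=P)
hsv=cv2.cvtColor(im,cv2.COLOR_RGB2HSV); h,s=hsv[...,0],hsv[...,1]
m=((h<15)|(h>172))&(s>130)&(P[...,2]>14)&(P[...,2]<27)&(P[...,0]<520)
nn,l,st,_=cv2.connectedComponentsWithStats(m.astype(np.uint8)); i=1+st[1:,4].argmax()
q=P[l==i]; print(len(q),st[i],cv2.minAreaRect(q[:,:2].astype(np.float32)),np.percentile(q[:,2],[5,50,95]))
x=q[:,:2]-q[:,:2].mean(0); w,V=np.linalg.eigh(x.T@x); v=V[:,1]; print(np.degrees(np.arctan2(v[1],v[0]))%180,q.mean(0))
s=monitor.get_state(); print(s['t'],s['ee_pos'],R.from_rotvec(s['eef_rot']).as_matrix()[:,0],ctrl.tcp_to_tips,s['wrist_force'])
E
```

```text
3378 [ 234  130   38   99 3378] ((448.08526611328125, -220.40977478027344), (100.00553131103516, 35.10063171386719), 79.77696228027344) [18.69034368 19.87032447 20.991261  ]
80.74892588217607 [ 449.31942278 -215.19347039   19.85733054]
1.3 [ 448.79959323 -217.56413565  176.52589011] [ 1.78284668e-01  9.83978946e-01 -1.05456421e-04] 17.0 [-0.40966088 -0.11418241  0.61245892]
```

View pics/w1.png

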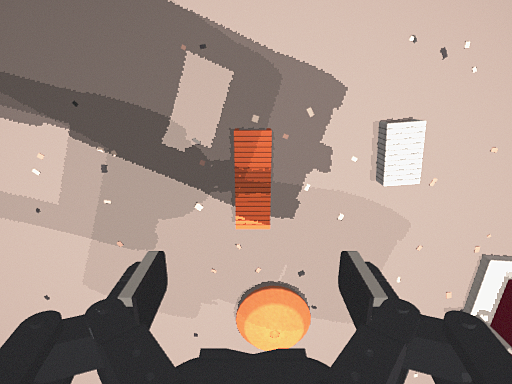

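The copper strip fills (234–272, 130–229) in the wrist view, and its measured 100 x 35 mm at z 20 matches the given size. The tool is already aligned with it, so I'll descend and grasp.

Emit:
move_arm(
  commands=[
    {"slide": [-0.7, -2.8, -30], "twist": 0, "grip": -1},
    {"slide": [0, 0, -35], "twist": 0, "grip": -1},
    {"slide": [0, 0, -35], "twist": 0, "grip": -1},
    {"slide": [0, 0, -25], "twist": 0, "grip": -1},
    {"slide": [0, 0, -18], "twist": 0, "grip": -1},
    {"slide": [0, 0, -11.5], "twist": 0, "grip": -1},
    {"slide": [0, 0, 0], "twist": 0, "grip": -1},
    {"slide": [0, 0, 0], "twist": 0, "grip": -1},
  ],
)

```text
t: 2.1
ee_pos: [447.8, -220.6, 22.2]
eef_rot: [2.411, 2.013, 0.0]
wrist_force: [0.4, 0.4, -0.5]
opening: 85.6
finger_force: 0.0
```

Emit:
move_arm(
  commands=[
    {"slide": [0, 0, 0], "twist": 0, "grip": 0.4},
    {"slide": [0, 0, 0], "twist": 0, "grip": 1},
    {"slide": [0, 0, 0], "twist": 0, "grip": 1},
    {"slide": [0, 0, 0], "twist": 0, "grip": 1},
    {"slide": [0, 0, 0], "twist": 0, "grip": 1},
    {"slide": [0, 0, 0], "twist": 0, "grip": 1},
    {"slide": [0, 0, 0], "twist": 0, "grip": 1},
  ],
)

```text
t: 2.8
ee_pos: [447.6, -221.0, 22.6]
eef_rot: [2.411, 2.012, 0.0]
wrist_force: [-1.8, 1.6, 16.2]
opening: 33.4
finger_force: 58.6
```

The 16 N upward force on the wrist suggests the fingertips swung down onto the counter as they closed. I'll regrasp about 4 mm higher.

Emit:
move_arm(
  commands=[
    {"slide": [0, 0, 0], "twist": 0, "grip": -0.2},
    {"slide": [0, 0, 0], "twist": 0, "grip": -0.2},
    {"slide": [0, 0, 4], "twist": 0, "grip": -0.2},
    {"slide": [0, 0, 0], "twist": 0, "grip": 1},
    {"slide": [0, 0, 0], "twist": 0, "grip": 1},
    {"slide": [0, 0, 0], "twist": 0, "grip": 1},
    {"slide": [0, 0, 0], "twist": 0, "grip": 1},
    {"slide": [0, 0, 0], "twist": 0, "grip": 1},
  ],
)

```text
t: 3.6
ee_pos: [447.5, -220.9, 26.4]
eef_rot: [2.412, 2.012, 0.0]
wrist_force: [-2.3, 0.4, 15.8]
opening: 33.4
finger_force: 58.3
```

Emit:
move_arm(
  commands=[
    {"slide": [0, 0, 10], "twist": 0, "grip": 1},
    {"slide": [0, 0, 25], "twist": 0, "grip": 1},
    {"slide": [0, 0, 35], "twist": 0, "grip": 1},
    {"slide": [0, 0, 35], "twist": 0, "grip": 1},
    {"slide": [0, 0, 35], "twist": 0, "grip": 1},
    {"slide": [0, 0, 0], "twist": 0, "grip": 1},
    {"slide": [0, 0, 0], "twist": 0, "grip": 1},
  ],
)

```text
t: 4.3
ee_pos: [447.5, -220.9, 166.6]
eef_rot: [2.411, 2.012, 0.001]
wrist_force: [0.2, 1.3, -1.2]
opening: 33.2
finger_force: 61.2
```

```bash
python3 - <<'E'
from h import *
s=monitor.get_state(); p=s['ee_pos']; print(p)
for n in ('wrist','side','scene'):
    im,d,P=points(n); save('h_'+n+'.png',im)
    hsv=cv2.cvtColor(im,cv2.COLOR_RGB2HSV); h,ss=hsv[...,0],hsv[...,1]
    m=((h<15)|(h>172))&(ss>130)&(np.linalg.norm(P-p,axis=2)<75)
    q=P[m]; 
    if len(q)<20: print(n,len(q)); continue
    a=np.array([.178,.984,0]); x=(q-p)@a
    print(n,len(q),'along',np.percentile(x,[1,99]),'z',np.percentile(q[:,2],[1,50,99]),cv2.minAreaRect(q[:,:2].astype(np.float32)))
    t=q[:,2]>np.median(q[:,2])-4; print(' slope top z/along',np.polyfit(x[t],q[t,2],1))
im=cv2.imread('pics/h_side.png'); f,cx,cy,o,A=cam('side'); c=A.T@(p-o); u,v=int(f*c[0]/c[2]+cx),int(f*c[1]/c[2]+cy)
im=im[max(0,v-60):v+60,max(0,u-80):u+80]; cv2.imwrite('pics/hs.png',cv2.resize(im,None,fx=4,fy=4)); print(u,v)
E
```

```text
[ 447.53153897 -220.91432148  166.56973273]
wrist 12558 along [-47.95585753  50.55806558] z [154.32067504 159.87329983 161.29210522] ((447.5780029296875, -220.53729248046875), (101.05091094970703, 35.723655700683594), 79.89693450927734)
 slope top z/along [-2.16834190e-03  1.60056398e+02]
side 331 along [-38.6337608   52.25776364] z [144.98492799 159.594582   160.96565546] ((445.1182861328125, -214.69993591308594), (94.21512603759766, 35.77345275878906), 77.9911117553711)
 slope top z/along [-9.16678303e-03  1.59799688e+02]
scene 273 along [-43.43799206  51.20762087] z [141.87043402 158.29390189 160.55291501] ((449.096435546875, -219.3131866455078), (99.5230712890625, 34.90034103393555), 80.00935363769531)
 slope top z/along [-1.81032692e-03  1.58520839e+02]
352 128
```

View pics/hs.png

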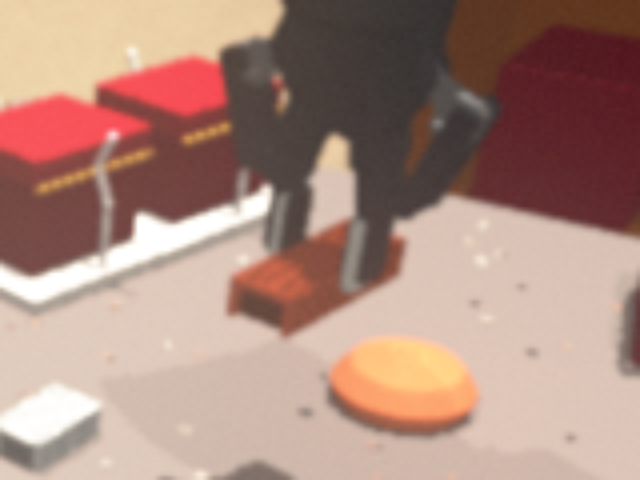

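The strip is held level and centred, with its underside 26.5 mm below the TCP. I'll carry it over to the magazine.

Emit:
move_arm(
  commands=[
    {"slide": [14.4, 43.8, -4], "twist": 0, "grip": 1},
    {"slide": [14.4, 43.8, -4], "twist": 0, "grip": 1},
    {"slide": [14.4, 43.8, -4], "twist": 0, "grip": 1},
    {"slide": [14.4, 43.8, -4], "twist": 0, "grip": 1},
    {"slide": [14.4, 43.8, -4], "twist": 0, "grip": 1},
    {"slide": [14.4, 43.8, -4], "twist": 0, "grip": 1},
    {"slide": [14.4, 43.8, -4], "twist": 0, "grip": 1},
    {"slide": [14.4, 43.8, -4], "twist": 0, "grip": 1},
  ],
)

```text
t: 5.25
ee_pos: [562.0, 131.5, 132.1]
eef_rot: [-2.411, -2.012, 0.003]
wrist_force: [0.6, -1.4, -1.5]
opening: 33.0
finger_force: 61.2
```

Emit:
move_arm(
  commands=[
    {"slide": [0, 0, 0], "twist": 0, "grip": 1},
    {"slide": [0, 0, 0], "twist": 0, "grip": 1},
  ],
)

```text
t: 5.45
ee_pos: [561.6, 130.5, 132.2]
eef_rot: [-2.409, -2.015, 0.004]
wrist_force: [-1.0, -1.1, -1.1]
opening: 33.5
finger_force: 61.1
```

```bash
python3 - <<'E'
from h import *
s=monitor.get_state(); p=s['ee_pos']; print(s['t'],p)
a=np.array([.1805,.9836]); b=np.array([.9836,-.1805]); O=np.array([568.4,159.4])
im,d,P=points('wrist'); save('p_wrist.png',im); np.savez('p.npz',im=im,P=P)
Y=(P[...,:2]-O)@a; X=(P[...,:2]-O)@b; Z=P[...,2]
hsv=cv2.cvtColor(im,cv2.COLOR_RGB2HSV); h,ss=hsv[...,0],hsv[...,1]
m=((h<12)|(h>170))&(ss>150)&(Z>45)&(Z<97)
print('red',m.sum(),'X',np.percentile(X[m],[1,99]),'Y',np.percentile(Y[m],[1,99]),'Z',np.percentile(Z[m],[1,99]))
for k in (60,80,100,110):
    for z0,z1 in ((40,58),(24,58)):
        m=(abs(Y-k)<2)&(Z>z0)&(Z<z1)&(abs(X)<60)
        if m.sum()>5: print(k,z0,'X',np.percentile(X[m],[1,99]),np.percentile(Z[m],[5,50,95]))
m=(abs(Y-90)<25)&(Z>4)&(Z<40)&(abs(X)<60); print('base',np.percentile(X[m],[.5,99.5]))
m=(Z>5)&(Z<45)&(abs(X)<45); print('ymax',np.nanpercentile(Y[m],99.8))
E
```

```text
5.45 [561.58404516 130.48590613 132.17394821]
red 1611 X [-18.97749374  17.21753461] Y [25.39519397 34.81848542] Z [47.90523353 93.21580215]
60 40 X [-33.17130501  31.85667247] [41.7226076  47.70422228 55.7429589 ]
60 24 X [-46.81193992  43.85235556] [24.41844602 31.38813135 55.03218199]
80 40 X [-32.8462078   31.79091538] [41.70412069 47.9366482  55.93240502]
80 24 X [-43.50932177  44.64438554] [24.50216668 31.72016427 55.23492805]
100 40 X [-32.48112039  31.74849003] [41.79980108 47.81692664 55.75251727]
100 24 X [-45.47846562  44.76349568] [24.41499466 31.01649434 55.05094647]
110 24 X [-47.68068497  47.54697664] [24.24589225 28.24758678 30.40760451]
base [-49.80521266  48.80140763]
ymax 109.09996439088619
```

View pics/p_wrist.png

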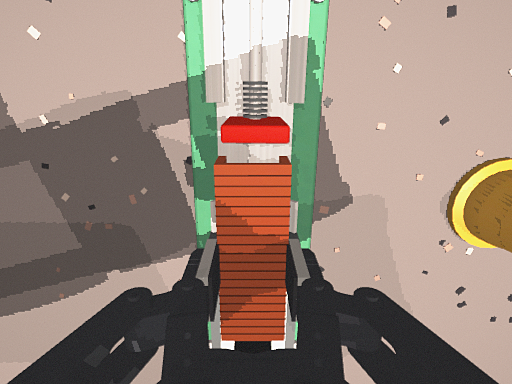

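The wrist view agrees with the model. The follower face (red, 222–290 x 118–142) sits at Y=25.4, and the strip is centred in front of it. I'll lower beside the plate and push.

Emit:
move_arm(
  commands=[
    {"slide": [1, 0, -15], "twist": 0, "grip": 1},
    {"slide": [0, 0, -15], "twist": 0, "grip": 1},
    {"slide": [0, 0, -9.7], "twist": 0, "grip": 1},
    {"slide": [1.5, 8, 0], "twist": 0, "grip": 1},
    {"slide": [1.5, 8, 0], "twist": 0, "grip": 1},
    {"slide": [1.5, 8, 0], "twist": 0, "grip": 1},
    {"slide": [1.5, 8.5, 0], "twist": 0, "grip": 1},
    {"slide": [0, 0, 0], "twist": 0, "grip": 1},
  ],
)

```text
t: 6.3
ee_pos: [569.8, 163.4, 94.4]
eef_rot: [2.411, 2.014, 0.001]
wrist_force: [-0.2, -5.1, -3.9]
opening: 33.4
finger_force: 60.9
```

```bash
cat > chk.py <<'E'
from h import *
s=monitor.get_state(); p=s['ee_pos']; O=np.array([567.9,159.5]); a=np.array([.1805,.9836]); b=np.array([.9836,-.1805])
print(s['t'],p,'tcp XY',(p[:2]-O)@b,(p[:2]-O)@a,s['wrist_force'])
im,d,P=points('wrist'); save('c_%d.png'%(s['t']*100),im)
Y=(P[...,:2]-O)@a; X=(P[...,:2]-O)@b; Z=P[...,2]
hsv=cv2.cvtColor(im,cv2.COLOR_RGB2HSV); h,ss=hsv[...,0],hsv[...,1]
m=((h<12)|(h>170))&(ss>150)&(abs(X)<40)
q=np.stack([X[m],Y[m],Z[m]],1); r=(q[:,2]>88)&(q[:,2]<97); 
if r.sum(): print('red top Y',np.percentile(q[r,1],[2,98]),r.sum())
c=q[(q[:,2]<87)&(q[:,1]<70)]; zt=np.median(c[:,2]); c=c[abs(c[:,2]-zt)<2.5]
print('copper top',zt,'X',np.percentile(c[:,0],[.5,99.5]),'Y',np.percentile(c[:,1],[.5,99.5]),'slope',np.polyfit(c[:,1],c[:,2],1)[0],cv2.minAreaRect(c[:,:2].astype(np.float32)))
E
python3 chk.py
```

```text
6.3 [569.77023446 163.36523002  94.42155985] tcp XY 1.1418885964336907 4.139417563516018 [-0.18773873 -5.14602409 -3.86887882]
red top Y [-42.22357018  64.48111909] 5658
copper top 86.53487288588504 X [-16.7517905   17.88939175] Y [-39.49923586  64.77424762] slope -0.005370035774146964 ((0.2112903594970703, 9.505451202392578), (36.13566970825195, 110.85630798339844), 0.3168087899684906)
```

Emit:
move_arm(
  commands=[
    {"slide": [-0.7, 0.3, -8], "twist": 0, "grip": 1},
    {"slide": [0, 0, -8], "twist": 0, "grip": 1},
    {"slide": [0, 0, -7], "twist": 0, "grip": 1},
    {"slide": [0, 0, -6], "twist": 0, "grip": 1},
    {"slide": [0, 0, -4], "twist": 0, "grip": 1},
    {"slide": [0, 0, 0], "twist": 0, "grip": 1},
    {"slide": [0, 0, 0], "twist": 0, "grip": 1},
  ],
)

```text
t: 7.05
ee_pos: [568.5, 162.3, 60.8]
eef_rot: [-2.412, -2.013, 0.001]
wrist_force: [-0.7, -4.4, -5.2]
opening: 33.3
finger_force: 60.8
```

```bash
python3 chk.py
```

```text
7.05 [568.46825226 162.29857287  60.7701296 ] tcp XY 0.05379051629577025 2.855245802239988 [-0.67357422 -4.43957305 -5.15222702]
red top Y [54.17753968 63.51695492] 3462
copper top 54.175373478605366 X [-17.45081991  16.83102184] Y [-45.54264631  63.41498342] slope -0.00986226726190646 ((-0.429656982421875, 8.377498626708984), (110.41532897949219, 36.49736404418945), 89.79827117919922)
```

Emit:
move_arm(
  commands=[
    {"slide": [0, 0, -2], "twist": 0, "grip": 1},
    {"slide": [0, 0, -1.5], "twist": 0, "grip": 1},
    {"slide": [0, 0, 0], "twist": 0, "grip": 1},
    {"slide": [0, 0, 0], "twist": 0, "grip": 1},
  ],
)

```text
t: 7.5
ee_pos: [568.9, 162.5, 57.7]
eef_rot: [2.412, 2.013, 0.0]
wrist_force: [-1.5, -4.4, 1.1]
opening: 33.3
finger_force: 61.4
```

```bash
python3 chk.py
```

```text
7.5 [568.9201254  162.46797253  57.73680102] tcp XY 0.4676763014392311 3.1034304190021964 [-1.53224692 -4.44966253  1.09173173]
red top Y [54.37538955 63.79489026] 3695
copper top 51.155835841570465 X [-17.00287324  17.22814504] Y [-45.2745252   63.64347479] slope 0.004029856158455017 ((0.408538818359375, 8.872932434082031), (36.20505142211914, 111.07157135009766), 0.7425017356872559)
```

Emit:
move_arm(
  commands=[
    {"slide": [0, 0, -1], "twist": 0, "grip": 1},
    {"slide": [-0.7, -4, 0], "twist": 0, "grip": 1},
    {"slide": [0, 0, 0], "twist": 0, "grip": 1},
    {"slide": [0, 0, 0], "twist": 0, "grip": -0.4},
    {"slide": [0, 0, 0], "twist": 0, "grip": -0.4},
    {"slide": [0, 0, 0], "twist": 0, "grip": -0.4},
    {"slide": [0, 0, 0], "twist": 0, "grip": -0.4},
    {"slide": [0, 0, 0], "twist": 0, "grip": -0.4},
  ],
)

```text
t: 8.35
ee_pos: [568.1, 158.4, 56.6]
eef_rot: [2.412, 2.013, 0.0]
wrist_force: [-0.1, -0.2, 0.2]
opening: 59.7
finger_force: 0.0
```

```bash
python3 chk.py
```

```text
8.35 [568.12200204 158.42778889  56.60498244] tcp XY 0.4118953076969658 -1.0145554814268338 [-0.10429861 -0.18936881  0.22013685]
red top Y [50.40353232 59.83563474] 3778
copper top 50.40347977971834 X [-16.96571684  17.34456621] Y [-49.55792858  59.66511944] slope 0.0024664142222225144 ((-0.2765026092529297, 4.357757568359375), (111.1247787475586, 36.31254196166992), 89.8856201171875)
```

The strip is loaded flat against the nose: its Y runs -49.6 to 50.4 and its top is at z 50.4. I'll lift and go behind the tab.

Emit:
move_arm(
  commands=[
    {"slide": [0, 0, 15], "twist": 0, "grip": -0.4},
    {"slide": [0, 0, 35], "twist": 0, "grip": -0.4},
    {"slide": [0, 0, 35], "twist": 0, "grip": -0.4},
    {"slide": [-8.3, -45, 0], "twist": 0, "grip": 1},
    {"slide": [-8.3, -45, 0], "twist": 0, "grip": 1},
    {"slide": [-8.3, -45, 0], "twist": 0, "grip": 1},
    {"slide": [-9, -47, 0], "twist": 0, "grip": 1},
    {"slide": [0, 0, 0], "twist": 0, "grip": 1},
  ],
)

```text
t: 9.2
ee_pos: [533.2, -28.1, 142.7]
eef_rot: [2.416, 2.008, -0.0]
wrist_force: [-0.4, 0.3, 0.5]
opening: 0.1
finger_force: 0.0
```

```bash
cat > tab.py <<'E'
from h import *
s=monitor.get_state(); p=s['ee_pos']; O=np.array([567.9,159.5]); a=np.array([.1805,.9836]); b=np.array([.9836,-.1805])
print(s['t'],p,'tcp XY',(p[:2]-O)@b,(p[:2]-O)@a,s['opening'])
for n in ('wrist','scene'):
    im,d,P=points(n); save('t_%s_%d.png'%(n,s['t']*100),im)
    Y=(P[...,:2]-O)@a; X=(P[...,:2]-O)@b; Z=P[...,2]
    m=(im.max(2)<75)&(abs(X)<22)&(Z>84)&(Z<95)&(Y>-170)&(Y<-40)
    if m.sum()>5: print(n,'tab',m.sum(),'X',np.percentile(X[m],[2,98]),'Y',np.percentile(Y[m],[2,98]))
    hsv=cv2.cvtColor(im,cv2.COLOR_RGB2HSV); h,ss=hsv[...,0],hsv[...,1]
    m=((h<15)|(h>170))&(ss>130)&(abs(X)<25)&(Z>46)&(Z<54)&(abs(Y)<60)
    if m.sum()>5: print(n,'copper',m.sum(),'X',np.percentile(X[m],[1,99]),'Y',np.percentile(Y[m],[1,99]),'Z',np.median(Z[m]))
E
python3 tab.py; ls pics | grep t_
```

```text
9.2 [533.22524061 -28.08750921 142.73894172] tcp XY -0.24654792532927416 -190.769868130499 0.08557606004739372
wrist tab 1148 X [-15.04484995  12.66958268] Y [-152.0027675  -138.93165249]
scene tab 105 X [-12.80786606  16.17568715] Y [-152.31195136 -139.43507753]
scene copper 801 X [-14.44618334  20.46571243] Y [-46.86978615  58.34969789] Z 50.46239283602938
t_scene_919.png
t_wrist_919.png
```

Emit:
move_arm(
  commands=[
    {"slide": [0, 0, -20], "twist": 0, "grip": 1},
    {"slide": [0, 0, -20], "twist": 0, "grip": 1},
    {"slide": [0, 0, -15], "twist": 0, "grip": 1},
    {"slide": [2, 10, 0], "twist": 0, "grip": 1},
    {"slide": [1.8, 10, 0], "twist": 0, "grip": 1},
    {"slide": [1.8, 10, 0], "twist": 0, "grip": 1},
    {"slide": [1.8, 10, 0], "twist": 0, "grip": 1},
    {"slide": [1.8, 10, 0], "twist": 0, "grip": 1},
  ],
)

```text
t: 10.1
ee_pos: [544.0, 27.5, 87.3]
eef_rot: [2.411, 2.013, 0.001]
wrist_force: [-0.3, -3.5, 3.5]
opening: 0.2
finger_force: 1.8
```

Emit:
move_arm(
  commands=[
    {"slide": [1.8, 10, 0], "twist": 0, "grip": 1},
    {"slide": [1.8, 10, 0], "twist": 0, "grip": 1},
    {"slide": [1.5, 8, 0], "twist": 0, "grip": 1},
    {"slide": [0, 0, 0], "twist": 0, "grip": 1},
    {"slide": [0, 0, 0], "twist": 0, "grip": 1},
  ],
)

```text
t: 10.6
ee_pos: [548.2, 54.7, 86.4]
eef_rot: [-2.411, -2.013, 0.001]
wrist_force: [0.2, 0.9, -0.3]
opening: 0.2
finger_force: 0.0
```

```bash
python3 tab.py
```

```text
10.6 [548.22138136  54.68958853  86.39423723] tcp XY -0.4376100210626923 -106.64351138833966 0.23388089022013275
wrist tab 2528 X [-14.71362105  13.16043144] Y [-100.47203287  -80.05242023]
wrist copper 542 X [-16.96736209  17.05121079] Y [ 4.37034772 15.40409631] Z 50.33278736273151
scene tab 132 X [-12.76234476  16.35639428] Y [-111.93475923  -80.71836521]
scene copper 390 X [-14.11114497  20.29990874] Y [ 3.31718648 58.57307001] Z 50.416029289552114
```

Emit:
move_arm(
  commands=[
    {"slide": [1, 5, 0], "twist": 0, "grip": 1},
    {"slide": [0.7, 4, 0], "twist": 0, "grip": 1},
    {"slide": [0.4, 2, 0], "twist": 0, "grip": 1},
    {"slide": [0, 1, 0], "twist": 0, "grip": 1},
    {"slide": [0, 0, 0], "twist": 0, "grip": 1},
    {"slide": [0, 0, 0], "twist": 0, "grip": 1},
  ],
)

```text
t: 11.3
ee_pos: [550.8, 66.6, 86.7]
eef_rot: [2.412, 2.013, 0.001]
wrist_force: [-0.4, -1.6, -0.1]
opening: -0.2
finger_force: 0.0
```

```bash
python3 tab.py
```

```text
11.3 [550.82905907  66.55854892  86.67763891] tcp XY -0.015045577544146482 -94.498516117313 -0.23588945960768537
wrist tab 2493 X [-14.6157515   13.26876444] Y [-88.29937947 -69.57301291]
wrist copper 495 X [-16.81757678  17.18318318] Y [14.8647922  26.54265114] Z 50.30501218887173
scene tab 131 X [-12.52318757  15.87168646] Y [-98.70882738 -70.3670507 ]
scene copper 291 X [-13.91139006  20.36965228] Y [14.16673389 58.72540214] Z 50.421961121581944
```

Emit:
move_arm(
  commands=[
    {"slide": [0.2, 1, 0], "twist": 0, "grip": 1},
    {"slide": [0.2, 1, 0], "twist": 0, "grip": 1},
    {"slide": [0, 0, 0], "twist": 0, "grip": 1},
  ],
)

```text
t: 11.7
ee_pos: [551.1, 68.3, 86.7]
eef_rot: [2.412, 2.013, -0.0]
wrist_force: [-0.0, -4.7, 1.9]
opening: 0.0
finger_force: 2.4
```

Emit:
move_arm(
  commands=[
    {"slide": [-1, -6, 0], "twist": 0, "grip": 1},
    {"slide": [-3, -15, 0], "twist": 0, "grip": 1},
    {"slide": [-3, -20, 10], "twist": 0, "grip": 1},
    {"slide": [0, -20, 30], "twist": 0, "grip": 1},
    {"slide": [0, -10, 40], "twist": 0, "grip": 1},
    {"slide": [0, 0, 0], "twist": 0, "grip": 1},
    {"slide": [0, 0, 0], "twist": 0, "grip": 1},
  ],
)

```text
t: 12.4
ee_pos: [544.2, -3.7, 167.4]
eef_rot: [2.412, 2.011, 0.002]
wrist_force: [-0.6, 0.6, -0.6]
opening: 0.3
finger_force: 0.0
```

```bash
python3 tab.py; ls pics|grep t_wrist
```

```text
12.4 [544.21000921  -3.67045575 167.43887434] tcp XY 6.150792320496187 -164.77050361217456 0.2586089854926158
wrist tab 1042 X [-14.57419105  12.69856978] Y [-81.82284161 -68.86146752]
scene tab 108 X [-11.76847803  15.92494409] Y [-81.04626687 -68.45205878]
scene copper 270 X [-13.77517005  20.61511378] Y [15.61109933 58.91927389] Z 50.362816287420856
t_wrist_1060.png
t_wrist_1130.png
t_wrist_1240.png
t_wrist_919.png
```

The tab centre is at about -75, so the rail is fully home. The strip is still flat and in place, and the arm is clear.

```bash
python3 -c "
from h import *
print(workorder.sign_off())"
```

```text
the job is handed in; nothing more can be done
None
```

The copper strip is loaded flat in the channel between nose and follower, the cover rail is fully home by my measurements (tab at about -75 mm), the grey strip was never touched, and the job was handed in at about 12.5 s of the 53 s; sign-off returned no verdict.

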